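Divert the brass bush into the blue box

TASK

Throw the red-knobbed lever of the sorter fully over so that the flap opens the chute on the blue box's side (the flap leans with the lever and shuts off the side it leans to, so the lever goes away from the blue box). Then drop the brass bush through the sorter's hopper so that it slides down into the blue box.

Things in the scene. Friction and masses are not known exactly. Their poses are not given: they have to be found in the camera images.
- sorter: Fixed green part sorter. Origin: centre of its underside on the bench; z up, -x side towards the robot. On top a steel hopper, mouth centred over the origin, rim 250 mm up, 138 (y) by 122 mm (x), narrowing in 40 mm to a throat 102 by 88. Orange flap in the throat, chutes to left (+y) and right (-y), each into a box 122 mm from the origin, one blue, one grey; which is where varies.
- diverter (a joint): Lever and flap angle, rad: 0 upright, + leans to sorter +y, stops at +-0.65; starts within 0.3 of 0. Parts fall to the side it leans AWAY from. Shaft along sorter x, 140 mm up; lever outside at sorter x = -100 mm: 10 mm rod up to a 26 mm red ball, centre 128 mm from the shaft; nothing beside it, hopper rim 38 mm behind. Stiff (0.25 N m, 2-3 N at the rod), stays where left.
- brass_bush_mid (a point): Centre (half-way up) of the brass-yellow bush, a plain tube 30 mm outside, 16 mm inside, 40 mm tall, about 170 g, standing upright on the bench left of the sorter. An aluminium and a black plastic bush of the same size stand 80 mm or more away, and a blue and black rivet gun lies beyond: not wanted.
- blue_box: Fixed open blue plastic box, 120 mm (x) by 115 mm (y), 60 mm high outside, walls and floor 5 mm; same yaw as the sorter. Origin: centre of its underside on the bench, 122 mm to the sorter's left or right, under that chute.
There are look-alikes about, which are no part of the job. Of the things that look like the part that bears brass_bush_mid, take the one that is farthest from the robot's base at the start. Several things have the shape of the blue_box; the one meant has the colours described above.

How it is judged:
By the outcome, as a careful person would: the job done as asked, in the order asked, and still so for the second after the job is handed in, with the robot touching nothing.
It also fails if it takes over 51 s, if anything falls off the work surface, if the arm or the gripper's body presses on something with over 40 N, if the wrist force passes 120 N, or if a joint passes its speed limit or range.

ROBOT

A 6-joint arm with a two-finger parallel gripper is mounted at the origin on the work surface. World frame = base frame: x ahead of the robot, y to its left, z up, the work surface at z = 0. Lengths are in mm, angles in degrees, forces in N, time in s.
With the tool pointing down it reaches from about 350 to 850 mm from the base axis. Payload 8.1 kg.
Tool frame: the origin (TCP) lies at the very end of the fingers, on their centre line; the grasp point (between the pads) lies r.tcp_to_grasp behind it (r.tcp_to_grasp is the distance from the TCP to the grasp point, in mm); z points along the fingers, y is the line along which they close (so a half turn about z gives the same grasp; the last joint's range is limited). The gripper opens to 85 mm and grips with 20 to 120 N. Pads are 22 mm wide; open, the fingers measure 114 mm over their backs; the gripper's body (76 mm by 85 mm) begins 54 mm behind the grasp point. The pads swing forward as they close: fully open they stand 13 mm farther back than shut.
Start: joints at [-79.091, 7.471, 85.268, -0, 87.261, -4.893], TCP at [163.41, -577.323, 192.592] pointing down, gripper open.
Joint ranges: [-169.43, 169.43], [-51.17, 129.36], [1.28, 143.12], [-76.62, 256.62], [0, 156.53], [-152.29, 152.29]. Speed limits (degrees/s): [136.94, 136.94, 159.86, 180, 180, 180].

INTERFACE

Orientations are given as [roll, pitch, yaw] about the fixed x, y, z axes, in that order (R = Rz(yaw) Ry(pitch) Rx(roll)).
In Python, from bench import r gives the robot as it stands.
- The arm moves only by the shell command python3 -m handwheel 'ROWS' [OPENING] [FORCE]. ROWS is JSON, a list of rows, each a list of 4 numbers: the shift along the tool's x, y, z in m, then the turn about the tool's z in degrees. A call has 1 to 10 rows; each row shifts and turns the commanded pose from where the row before left it, along the tool's axes as they then stand; what a row does not reach is not made up. A row lasts 1/10 s, in which the tool goes at most 50 mm and 8.59 degrees, less where a joint would pass 70% of its speed; a pose out of reach is approached as far as the arm can. A call is refused whole if a number of a shift passes 0.05 or a number of a turn 8.59, either way. A call with a gripper value outside its range is refused whole. OPENING is the finger opening in m, from 0 to 0.0854, set as the call begins (- or left out, the last holds). The fingers move at their own pace and stop on an object; FORCE is the grip in N (left out, the last holds). Time passes only in rows, so rows that do not move let the fingers close. It gives the time, the measured TCP pose, the force, the opening and the grip force at its end, in the units of the state.
- r.sense(): the state, without advancing time (a new reading comes with each control period).
- r.snapshot(name): name is "scene" or "top" or "wrist"; returns the picture (420x560x3 uint8, red, green, blue); there is no depth.
- r.camera_params(name): a dict with "fx", "fy", "cx", "cy" (pixels), "R" (3x3) and "t" (3): a world point X has camera coordinates R X + t; the wrist camera has in their place "mount" (4x4, takes a point from camera to tool coordinates, whose origin is the TCP and whose axes are the flange's). Camera axes: x right, y down, z forward; pixel columns grow to the right and rows downward; lengths in mm; the calibration is good to about 2 mm. The wrist camera is an equidistant fisheye: a pixel r from the principal point sees the ray r / f radians off the axis. A picture is of the moment at which its call begins: read the wrist's pose just before it. camera_params takes no time and is no camera call.
- r.hand_in(): hands the job in; it is judged then, once.
The state is a dict: "time": time; "joint_pos": joint angles; "qd": joint speeds; "joint_efforts": joint torques, N m; "tool_pos": TCP position; "tcp_rot": TCP orientation; "ft_force": force on the tool from outside, world axes, zero at the start; "wrist_torque": the same for the moment, N m; "finger_gap": finger opening in mm; "grip_force": force on a finger pad.
Only numpy, scipy, OpenCV 4.12 (cv2) and the standard library are available. Lean on these libraries where they do the work, as an engineer would, in place of code of your own. Each camera call takes 0.05 s, during which the arm holds its last target. There are 200 camera calls.

## Working session

There is one attempt and no reset: what is moved stays moved. The work goes in short steps, Python scripts to look and compute and a shell command to move; the robot and the scene stay as the last step left them, time stands still between calls to the robot, and variables do not carry over. Pictures are saved under pics/ and viewed, at most 10 in all, crops included, and the job is handed in when it is done.

```bash
ls; mkdir -p pics
python3 - <<'E'
from bench import r
import cv2,numpy as np
s=r.sense();print(s)
print(r.tcp_to_grasp)
for n in("scene","top"):
    im=r.snapshot(n);cv2.imwrite(f"pics/{n}0.png",im[:,:,::-1]);p=r.camera_params(n);print(n,p)
print(r.camera_params("wrist"))
E
```

```text
pics
{'time': 0.0, 'joint_pos': array([-7.90911109e+01,  7.51517496e+00,  8.53273807e+01, -1.41829865e-04,
        8.72603923e+01, -4.89243813e+00]), 'qd': array([ 0.10477197, -0.02955938,  0.0618398 , -0.06187678,  0.03066659,
       -0.05683852]), 'joint_efforts': array([ 3.26009547e-05, -5.69389594e+01, -5.00552559e+01, -1.11221798e-04,
        1.47300301e-02,  5.48059143e-05]), 'tool_pos': array([ 163.2951133 , -576.732055  ,  191.56197657]), 'tcp_rot': array([-1.79897415e+02, -8.63881604e-03,  1.58013264e+01]), 'ft_force': array([-0.43588413,  0.18045879, -0.34938722]), 'wrist_torque': array([-0.01371954,  0.02457193,  0.03260127]), 'grip_force': 0.0, 'finger_gap': 85.48151703603611}
18.700000000000003
scene {'fx': 462.7015340074226, 'fy': 462.7015340074226, 'cx': 285.0148990410038, 'cy': 211.94430640594925, 'R': array([[-0.59764184,  0.80171743, -0.00856647],
       [ 0.5663924 ,  0.41460784, -0.71224995],
       [-0.56747148, -0.43052235, -0.70187365]]), 't': array([ 293.01755328, -203.4713584 , 1319.22499089])}
top {'fx': 506.6478432883341, 'fy': 506.6478432883341, 'cx': 274.10453217767326, 'cy': 212.29395310947226, 'R': array([[ 0.00204196, -0.99945669, -0.03289605],
       [-0.99176486,  0.0021885 , -0.12805339],
       [ 0.12805581,  0.03288663, -0.99122156]]), 't': array([  40.12717104,  513.82071473, 1063.40434515])}
{'fx': 325.19226210127806, 'fy': 325.19226210127806, 'cx': 273.92856510741507, 'cy': 213.70954333065302, 'mount': array([[ 1.19781196e-03, -9.63927749e-01, -2.66161343e-01,
         6.76473867e+01],
       [ 9.99999243e-01,  1.07922454e-03,  5.91808589e-04,
        -1.74903102e+00],
       [-2.83212868e-04, -2.66161851e-01,  9.63928311e-01,
        -1.82805986e+02],
       [ 0.00000000e+00,  0.00000000e+00,  0.00000000e+00,
         1.00000000e+00]])}
```

View pics/scene0.png

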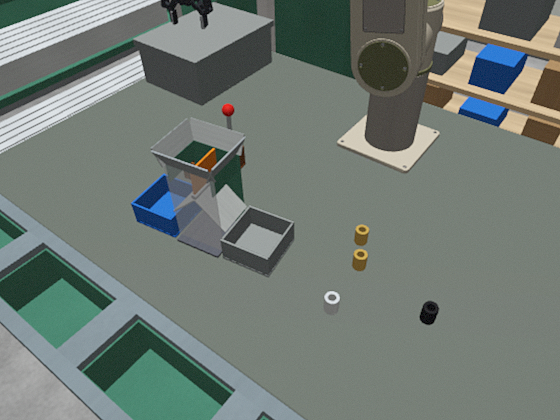

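View pics/top0.png

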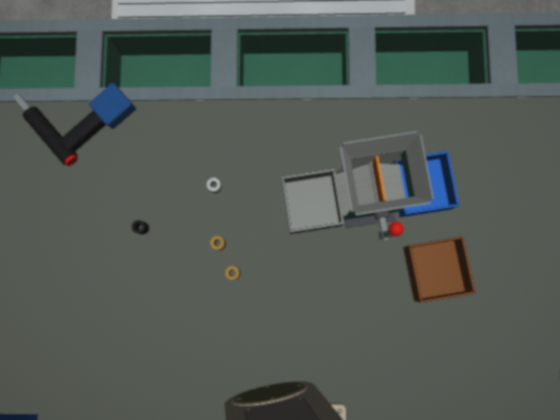

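The scene view has the red ball at (228,110), the blue box at (160,205), the grey box at (258,240), brass bushes at (362,235) and (360,260), the aluminium bush at (332,300) and the black one at (429,312). In the top view the hopper is at (387,173), the ball at (397,228), the blue box right at (440,183), and a brown decoy box at (440,268). The candidates for the bush in that view are brass (217,243) and (232,273), aluminium (213,185) and black (140,227). By the description I choose the brass bush farthest from the base, which looks like (217,243).

```bash
cat > h.py <<'E'
import numpy as np,cv2
from bench import r
def cam(n):
    p=r.camera_params(n);return np.array([[p['fx'],0,p['cx']],[0,p['fy'],p['cy']],[0,0,1]]),np.array(p['R']),np.array(p['t'])
def onz(n,uv,z):
    K,R,t=cam(n);d=R.T@np.linalg.solve(K,[*uv,1]);o=-R.T@t;return o+d*(z-o[2])/d[2]
def tri(a,b):
    P=[K@np.c_[R,t] for K,R,t in (cam('scene'),cam('top'))]
    X=cv2.triangulatePoints(P[0],P[1],np.array(a,float),np.array(b,float))[:,0];return X[:3]/X[3]
def proj(n,X):
    K,R,t=cam(n);q=K@(R@np.array(X,float)+t);return q[:2]/q[2]
def blobs(im,lo,hi,amin=15):
    m=cv2.inRange(cv2.cvtColor(im,cv2.COLOR_RGB2HSV),np.array(lo),np.array(hi))
    n,_,st,c=cv2.connectedComponentsWithStats(m);return [(c[i].round(1).tolist(),st[i].tolist()) for i in range(1,n) if st[i][4]>=amin]
E
python3 - <<'E'
from h import *
ims={n:cv2.imread(f'pics/{n}0.png')[:,:,::-1].copy() for n in('scene','top')}
for n in ims:
    print(n,'red',blobs(ims[n],(0,190,120),(5,255,255)));print('brass',blobs(ims[n],(12,90,90),(28,255,255)))
    print('blue',blobs(ims[n],(105,150,60),(125,255,255),100))
for uv in((217.5,243),(232,273)):
    X=onz('top',uv,40);print(X,np.hypot(*X[:2]),proj('scene',X))
for uv in((341,145),(418,132),(432,202),(350,216)): print(onz('top',uv,250))
a=cv2.resize(ims['top'][120:310,190:480],None,fx=2.7,fy=2.7,interpolation=cv2.INTER_CUBIC)
cv2.imwrite('pics/crop.png',a[:,:,::-1])
E
```

```text
scene red [([227.4, 108.3], [222, 104, 12, 9, 80])]
brass [([510.7, 47.5], [440, 27, 120, 45, 711]), ([500.8, 104.4], [427, 79, 133, 50, 687]), ([207.1, 159.9], [191, 148, 25, 24, 263]), ([361.1, 234.6], [354, 225, 15, 21, 236]), ([359.5, 259.4], [352, 249, 16, 22, 268])]
blue [([496.6, 67.9], [469, 44, 59, 50, 1904]), ([483.1, 111.0], [459, 97, 49, 29, 830]), ([156.7, 207.7], [131, 174, 49, 63, 1708])]
top red [([69.0, 158.5], [65, 155, 10, 8, 35]), ([396.0, 228.3], [390, 222, 13, 13, 132])]
brass [([379.9, 177.3], [375, 155, 11, 46, 187]), ([217.1, 242.4], [210, 236, 15, 14, 140]), ([438.0, 268.5], [410, 236, 65, 67, 2642]), ([232.2, 272.5], [225, 266, 15, 14, 145])]
blue [([110.2, 104.1], [90, 83, 42, 42, 945]), ([437.2, 186.3], [402, 152, 57, 63, 1346]), ([404.2, 179.2], [399, 160, 10, 37, 115])]
[446.89593907 161.17497936  40.        ] 475.0719464713353 [359.00049357 253.99230125]
[383.08379431 129.17186157  40.        ] 404.2753557749335 [361.03919408 229.47260182]
[604.85180431 -84.45565902 250.        ]
[ 627.3385739 -219.3445581  250.       ]
[ 503.14833808 -239.00872261  250.        ]
[479.14741061 -98.05609102 250.        ]
```

View pics/crop.png

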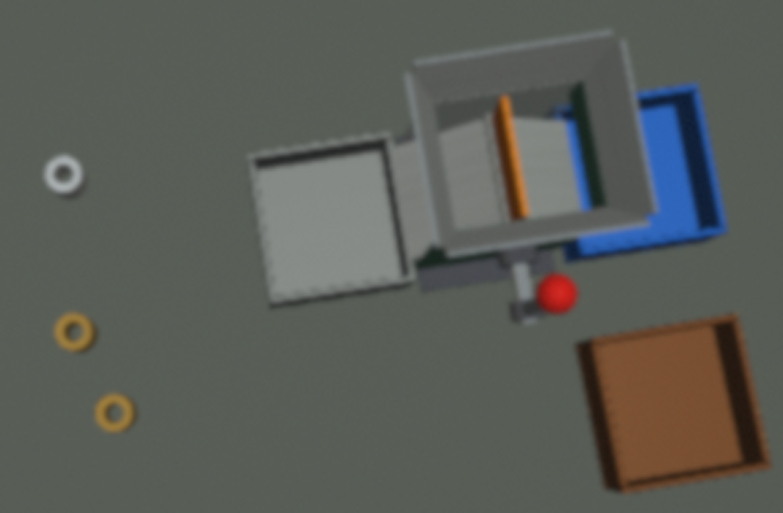

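The crop shows the wanted bush ring at crop (74,332), the hopper rim corners, and the ball right of its shaft, so the lever leans towards the blue box.

Run:
```python
from h import *
C=np.array([onz('top',(190+u/2.7,120+v/2.7),250) for u,v in((409,68),(616,34),(656,215),(443,252))])
print(C.round(1)); c=C.mean(0)
e=lambda a,b:np.linalg.norm(C[a]-C[b]).round(1)
print('sizes y',e(0,1),e(3,2),'x',e(0,3),e(1,2))
yv=(C[0]-C[1]+C[3]-C[2])[:2];xv=(C[0]-C[3]+C[1]-C[2])[:2]
yy=np.degrees(np.arctan2(-yv[0],yv[1]));yx=np.degrees(np.arctan2(xv[1],xv[0]));print('centre',c,'yaw',yy,yx)
b=tri((227.7,109.8),(396.3,228.5));print('ball',b,proj('scene',b),proj('top',b))
w=np.radians((yy+yx)/2);Rz=np.array([[np.cos(w),np.sin(w)],[-np.sin(w),np.cos(w)]])
print('ball in sorter',Rz@(b-c)[:2])
for f in(-.5,-.4,-.3,-.2,0,.65):
    p=c[:2]+Rz.T@[-100,128*np.sin(f)];print(f,p.round(1),proj('top',[*p,140+128*np.cos(f)]).round(1),proj('scene',[*p,140+128*np.cos(f)]).round(1))
print('bush',tri((359.7,254),(217.4,242.8)),onz('top',(217.4,242.8),40))
s=r.sense();print(s['tool_pos'],s['tcp_rot'])
```

```text
[[ 604.5  -85.3  250. ]
 [ 626.3 -219.6  250. ]
 [ 507.3 -240.8  250. ]
 [ 483.8 -105.1  250. ]]
sizes y 136.0 137.7 x 122.4 120.9
centre [ 555.45449191 -162.69951822  250.        ] yaw 9.517326016498448 9.723280517179104
ball [ 454.74338769 -171.6413545   269.51982727] [226.96411937 109.69014928] [395.70986716 228.96676034]
ball in sorter [-100.78913478    8.01456552]
-0.5 [ 467.1 -239.9] [433.7 222.7] [199.7 109. ]
-0.4 [ 465.2 -228.6] [427.9 223.5] [203.9 108. ]
-0.3 [ 463.2 -216.7] [421.6 224.4] [208.4 107.6]
-0.2 [ 461.1 -204.5] [414.8 225.4] [213.3 107.7]
0 [ 456.9 -179.4] [400.2 227.8] [223.5 109.6]
0.65 [ 443.9 -103. ] [352.7 236.8] [257.  129.9]
bush [446.96489629 161.90369685  40.57115948] [447.32502263 161.39735056  40.        ]
[ 163.32420401 -576.74373735  191.64233494] [-1.79902489e+02 -1.05628319e-02  1.58009476e+01]
```

```bash
python3 -m handwheel '[[0,0,-0.033,6.2],[0.035,-0.030,0,0],[0.035,-0.030,0,0],[0.035,-0.030,0,0],[0.035,-0.030,0,0],[0.035,-0.030,0,0],[0.035,-0.030,0,0],[0.035,-0.030,0,0],[0.035,-0.030,0,0]]' 0 40; python3 -m handwheel '[[0.035,-0.030,0,0],[0.030,-0.025,0,0],[0,0,0,0],[0,0,0,0]]'
```

```text
time: 1.0
tool_pos: [400.2, -292.2, 225.3]
tcp_rot: [-180.0, 0.0, 9.6]
ft_force: [-0.3, -0.7, 0.5]
finger_gap: -0.2
grip_force: 0.0
time: 1.4
tool_pos: [454.5, -228.0, 225.1]
tcp_rot: [-180.0, 0.1, 9.7]
ft_force: [-0.3, -0.7, -1.1]
finger_gap: -0.0
grip_force: 0.0
```

```bash
python3 -m handwheel '[[0.007,-0.015,0,0],[0,-0.015,0,0],[0,-0.015,0,0],[0,-0.015,0,0],[0,-0.015,0,0],[0,0,0,0]]'; python3 -m handwheel '[[0,-0.010,0,0],[0,-0.005,0,0],[0,0,0,0]]'
python3 - <<'E'
from h import *
im=r.snapshot('top');cv2.imwrite('pics/top1.png',im[:,:,::-1]);s=r.snapshot('scene');cv2.imwrite('pics/scene1.png',s[:,:,::-1])
print(blobs(im,(0,190,120),(5,255,255)),blobs(s,(0,190,120),(5,255,255)))
E
```

```text
time: 2.0
tool_pos: [448.4, -152.1, 225.9]
tcp_rot: [-180.0, -0.0, 9.7]
ft_force: [-0.4, 0.2, 0.8]
finger_gap: -0.1
grip_force: 0.0
time: 2.3
tool_pos: [446.2, -138.4, 225.7]
tcp_rot: [-180.0, -0.0, 9.6]
ft_force: [0.5, -1.3, 0.0]
finger_gap: -0.0
grip_force: 0.1
[([68.9, 158.6], [65, 156, 9, 7, 31])] [([248.5, 119.8], [243, 115, 12, 10, 84])]
```

View pics/scene1.png

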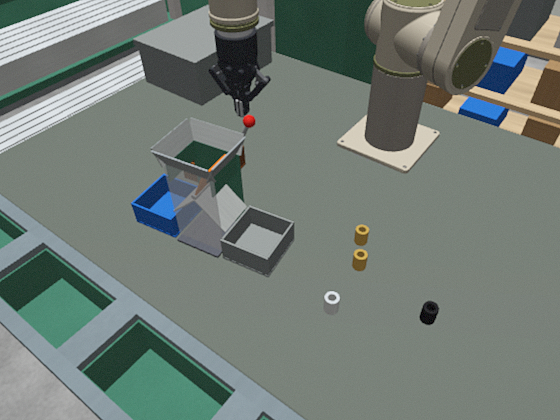

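The picture shows the fingers pushing the ball, now at (248,120), heading for about (257,129). I'll push on.

```bash
for i in 1; do python3 -m handwheel '[[0,-0.008,0,0],[0,-0.005,0,0],[0,0,0,0]]'; python3 -m handwheel '[[0,-0.004,0,0],[0,0,0,0]]'; python3 -m handwheel '[[0,-0.003,0,0],[0,0,0,0]]';done
python3 - <<'E'
from h import *
s=r.snapshot('scene')
print(blobs(s,(0,190,120),(5,255,255)))
E
```

```text
time: 2.7
tool_pos: [444.1, -125.5, 225.7]
tcp_rot: [-180.0, -0.0, 9.6]
ft_force: [0.5, 1.0, 0.3]
finger_gap: 0.5
grip_force: 0.3
time: 2.9
tool_pos: [443.5, -121.8, 225.7]
tcp_rot: [-180.0, -0.0, 9.6]
ft_force: [0.5, 0.7, 1.1]
finger_gap: 0.4
grip_force: 0.6
time: 3.1
tool_pos: [442.9, -119.0, 225.7]
tcp_rot: [-180.0, -0.0, 9.6]
ft_force: [0.3, 0.2, 1.5]
finger_gap: -0.1
grip_force: 0.8
[([252.1, 122.9], [247, 119, 11, 9, 79])]
```

```bash
python3 -m handwheel '[[0,-0.006,0,0],[0,-0.004,0,0],[0,0,0,0]]';python3 -m handwheel '[[0,-0.004,0,0],[0,0,0,0]]'; python3 -m handwheel '[[0,-0.003,0,0],[0,0,0,0]]'
python3 - <<'E'
from h import *
s=r.snapshot('scene')
print(blobs(s,(0,190,120),(5,255,255)))
E
```

```text
time: 3.45
tool_pos: [441.2, -108.8, 225.6]
tcp_rot: [-180.0, -0.0, 9.6]
ft_force: [-0.2, 0.4, 1.3]
finger_gap: 0.1
grip_force: 0.7
time: 3.65
tool_pos: [440.4, -104.9, 225.4]
tcp_rot: [-180.0, 0.0, 9.6]
ft_force: [-0.9, -0.1, -0.3]
finger_gap: -0.6
grip_force: 0.0
time: 3.85
tool_pos: [440.0, -102.2, 225.4]
tcp_rot: [-180.0, 0.0, 9.6]
ft_force: [-1.0, 0.3, -0.2]
finger_gap: -0.1
grip_force: 0.0
[([251.8, 123.2], [247, 119, 12, 9, 74])]
```

Run:
```python
from h import *
s=r.snapshot('scene');w=r.snapshot('wrist')
a=cv2.resize(s[60:200,150:310],(640,560),interpolation=cv2.INTER_CUBIC)
o=np.zeros((560,800,3),np.uint8);o=np.hstack([cv2.resize(a,(400,350)),cv2.resize(w,(400,300)) if 0 else np.vstack([cv2.resize(w,(400,300)),np.zeros((50,400,3),np.uint8)])])
cv2.imwrite('pics/c2.png',o[:,:,::-1])
```

```text
(no output)
```

View pics/c2.png

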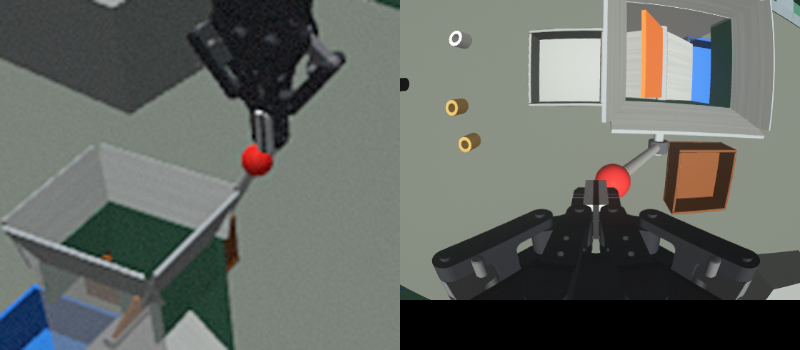

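The fingers slipped past the ball on the robot's side; in the wrist half of the picture the ball at (613,181) sits ahead and to the right of the fingertips. I'll measure the ball against the tool.

```bash
python3 - <<'E'
from h import *
from scipy.spatial.transform import Rotation as Ro
s=r.sense();w=r.snapshot('wrist');p=r.camera_params('wrist')
R=Ro.from_euler('xyz',s['tcp_rot'],degrees=True).as_matrix();M=np.array(p['mount'])
for c,st in blobs(w,(0,190,100),(6,255,255),100):
    for u,v in (c,(st[0]+st[2]/2,st[1]+st[3]/2)):
        d=np.array([u-p['cx'],v-p['cy']]);th=np.linalg.norm(d)/p['fx'];d/=np.linalg.norm(d)
        ray=R@M[:3,:3]@np.array([*(np.sin(th)*d),np.cos(th)]);o=s['tool_pos']+R@M[:3,3]
        for z in(245,250):
            X=o+ray*(z-o[2])/ray[2];q=X[:2]-[555.5,-162.7];a=np.radians(9.6)
            print((u,v),st,X.round(1),'sorter',(q[0]*np.cos(a)+q[1]*np.sin(a)).round(1),(-q[0]*np.sin(a)+q[1]*np.cos(a)).round(1),'scene',proj('scene',X).round(1))
E
cat > wb.py <<'E'
from h import *
from scipy.spatial.transform import Rotation as Ro
s=r.sense();w=r.snapshot('wrist');p=r.camera_params('wrist')
R=Ro.from_euler('xyz',s['tcp_rot'],degrees=True).as_matrix();M=np.array(p['mount']);a=np.radians(9.6)
S=lambda X:(((X[0]-555.5)*np.cos(a)+(X[1]+162.7)*np.sin(a)).round(1),(-(X[0]-555.5)*np.sin(a)+(X[1]+162.7)*np.cos(a)).round(1))
print('tcp',S(s['tool_pos']))
B=blobs(w,(0,150,80),(5,255,255),100)+blobs(w,(172,150,80),(180,255,255),100)
for c,st in B:
    u,v=(st[0]+st[2]/2,st[1]+st[3]/2)
    d=np.array([u-p['cx'],v-p['cy']]);th=np.linalg.norm(d)/p['fx'];d/=np.linalg.norm(d)
    ray=R@M[:3,:3]@np.array([*(np.sin(th)*d),np.cos(th)]);o=s['tool_pos']+R@M[:3,3]
    for z in(243,250):
        X=o+ray*(z-o[2])/ray[2]
        print(st,X.round(1),'sorter',S(X),'scene',proj('scene',X).round(1))
print(blobs(r.snapshot('scene'),(0,190,120),(5,255,255)))
E
python3 wb.py
```

```text
tcp (np.float64(-103.8), np.float64(78.5))
[273, 230, 49, 47, 1329] [ 441.1 -113.9  243. ] sorter (np.float64(-104.7), np.float64(67.2)) scene [253.8 127. ]
[273, 230, 49, 47, 1329] [ 443.9 -112.8  250. ] sorter (np.float64(-101.8), np.float64(67.8)) scene [253.1 124.9]
[([251.7, 123.1], [247, 118, 12, 10, 72])]
```

Run:
```python
from h import *
s=r.snapshot('scene');w=r.snapshot('wrist');t=r.snapshot('top')
f=lambda a:cv2.resize(a,(400,400),interpolation=cv2.INTER_CUBIC)
o=np.hstack([f(s[80:150,215:285]),f(w[180:320,210:350])])
cv2.imwrite('pics/c3.png',o[:,:,::-1])
```

```text
(no output)
```

View pics/c3.png

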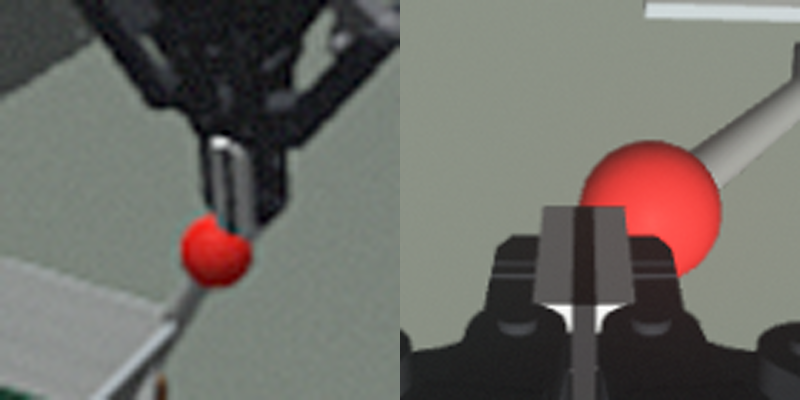

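Run:
```python
from h import *
from scipy.spatial.transform import Rotation as Ro
s=r.sense();print(s['tool_pos'],s['joint_pos'],s['finger_gap'])
p=r.camera_params('wrist');M=np.linalg.inv(np.array(p['mount']))
for z in(0,-10,-20,-30,-40):
    X=s['tool_pos']-np.array([0,0,z])
    c=(M@[0,0,z,1])[:3];n=np.hypot(c[0],c[1]);th=np.arctan2(n,c[2])
    for x in(0,11):
        c=(M@[x,0,z,1])[:3];n=np.hypot(c[0],c[1]);th=np.arctan2(n,c[2]);u=p['cx']+p['fx']*th*c[0]/n,p['cy']+p['fx']*th*c[1]/n
        print(z,x,'wrist crop',((u[0]-210)*400/140+400,(u[1]-180)*400/140),end=' ')
    q=proj('scene',X);print('scene crop',(q-[215,80])*400/70)
```

```text
[ 440.08647497 -102.56411649  225.56551209] [-1.96255609e+01 -1.67229152e+01  1.04751318e+02  9.53131756e-04
  9.19739100e+01  6.07765226e+01] 0.22765176241184157
0 0 wrist crop (np.float64(590.4562654686449), np.float64(174.48132941462347)) 0 11 wrist crop (np.float64(590.6560098490078), np.float64(124.34386391599608)) scene crop [250.19948958 318.35967453]
-10 0 wrist crop (np.float64(590.8671806230965), np.float64(191.82074680398418)) -10 11 wrist crop (np.float64(591.0904290617377), np.float64(139.42515480384503)) scene crop [248.85129161 295.27710902]
-20 0 wrist crop (np.float64(591.3199197953661), np.float64(210.99302254739428)) -20 11 wrist crop (np.float64(591.5712873178992), np.float64(156.1700911172584)) scene crop [247.48298792 271.85031235]
-30 0 wrist crop (np.float64(591.8207439292098), np.float64(232.2857296718085)) -30 11 wrist crop (np.float64(592.1060716349862), np.float64(174.85708987877192)) scene crop [246.09412536 248.07152635]
-40 0 wrist crop (np.float64(592.377100492761), np.float64(256.0446522388673)) -40 11 wrist crop (np.float64(592.7038607261373), np.float64(195.82666909545756)) scene crop [244.68423709 223.932758  ]
```

The pads' end shows about 20–40 mm higher than the reported TCP, so the fingers rode over the ball. I'll retreat upwards and back and check the tip in free view.

```bash
python3 -m handwheel '[[0,0,-0.03,0],[0,0,-0.02,0],[0,0.04,0,0],[0,0.04,0,0],[0,0,0,0]]'; python3 wb.py
python3 - <<'E'
from h import *
s=r.sense();S=r.snapshot('scene');w=r.snapshot('wrist')
q=proj('scene',s['tool_pos']);print(q,proj('scene',s['tool_pos']+[0,0,40]))
u0,v0=int(q[0])-35,int(q[1])-50
f=lambda a:cv2.resize(a,(400,400),interpolation=cv2.INTER_CUBIC)
print(u0,v0)
a=f(S[v0:v0+70,u0:u0+70])
for z in(0,20,40):
    p=(proj('scene',s['tool_pos']+[0,0,z])-[u0,v0])*400/70;cv2.circle(a,tuple(int(i) for i in p),3,(0,255,0),-1)
cv2.imwrite('pics/c4.png',np.hstack([a,f(w[180:320,210:350])])[:,:,::-1])
E
```

```text
time: 4.8
tool_pos: [453.5, -185.0, 275.2]
tcp_rot: [179.9, 0.0, 9.4]
ft_force: [-0.6, 0.4, 0.2]
finger_gap: -0.3
grip_force: 0.0
tcp (np.float64(-104.3), np.float64(-5.0))
[151, 206, 36, 37, 1030] [ 440.8 -109.2  243. ] sorter (np.float64(-104.1), np.float64(71.9)) scene [255.6 127.7]
[151, 206, 36, 37, 1030] [ 443.4 -111.2  250. ] sorter (np.float64(-101.9), np.float64(69.5)) scene [253.9 125.1]
[([252.0, 122.6], [247, 118, 12, 10, 84])]
[223.42321485 105.3303905 ] [221.36938576  87.73159638]
188 55
```

View pics/c4.png

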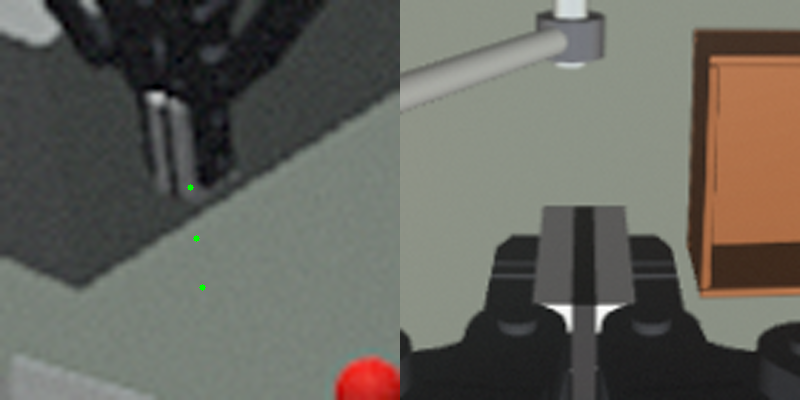

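The closed fingertips end about 38 mm above the reported TCP (crop (185,195), against the green 40 mm mark at (190,187)), so I'll take the true tip as TCP + 38 mm. I'll go down so the tip is near z 218 and push the rod.

```bash
python3 -m handwheel '[[0.003,0,0.045,0],[0,0,0.045,0],[0,0,0.005,0],[0,-0.015,0,0],[0,-0.015,0,0],[0,-0.01,0,0],[0,0,0,0]]'; python3 -m handwheel '[[0,-0.004,0,0],[0,0,0,0]]'; python3 -m handwheel '[[0,-0.003,0,0],[0,0,0,0]]';python3 wb.py
```

```text
time: 5.7
tool_pos: [450.9, -140.3, 183.1]
tcp_rot: [179.9, -0.2, 9.7]
ft_force: [0.3, 0.2, 0.2]
finger_gap: -0.0
grip_force: 0.0
time: 5.9
tool_pos: [449.7, -137.5, 181.6]
tcp_rot: [179.9, -0.1, 9.6]
ft_force: [0.5, -0.0, 2.2]
finger_gap: 0.1
grip_force: 0.9
time: 6.1
tool_pos: [448.6, -134.7, 180.7]
tcp_rot: [180.0, -0.0, 9.6]
ft_force: [1.5, -1.4, 1.4]
finger_gap: 0.1
grip_force: 1.1
tcp (np.float64(-100.7), np.float64(45.5))
[171, 265, 61, 38, 1553] [ 446.5 -102.3  243. ] sorter (np.float64(-97.4), np.float64(77.8)) scene [256.5 130.1]
[171, 265, 61, 38, 1553] [ 450.5 -103.4  250. ] sorter (np.float64(-93.7), np.float64(76.0)) scene [254.6 128. ]
[([256.3, 126.2], [251, 122, 12, 10, 88])]
```

Nearly at the stop (the ball at (256.3,126.2), expected about (257,128.5)). I'll keep on in small steps and watch the force.

```bash
for i in 1 ; do python3 -m handwheel '[[0,-0.003,0,0],[0,0,0,0]]'; python3 -m handwheel '[[0,-0.003,0,0],[0,0,0,0]]';python3 -m handwheel '[[0,-0.002,0,0],[0,0,0,0]]'; done;python3 wb.py
```

```text
time: 6.4
tool_pos: [447.8, -131.5, 180.3]
tcp_rot: [-180.0, 0.0, 9.6]
ft_force: [-0.1, -1.6, -0.3]
finger_gap: -0.2
grip_force: 0.9
time: 6.6
tool_pos: [447.4, -128.7, 180.5]
tcp_rot: [180.0, 0.0, 9.6]
ft_force: [0.0, -1.8, 0.3]
finger_gap: -0.1
grip_force: 1.3
time: 6.8
tool_pos: [447.4, -128.0, 180.9]
tcp_rot: [179.8, -0.0, 9.6]
ft_force: [1.9, -8.4, -0.3]
finger_gap: 0.0
grip_force: 3.5
tcp (np.float64(-100.8), np.float64(52.3))
[177, 262, 60, 41, 1726] [446.3 -97.7 243. ] sorter (np.float64(-96.8), np.float64(82.3)) scene [258.3 130.9]
[177, 262, 60, 41, 1726] [450.2 -98.7 250. ] sorter (np.float64(-93.1), np.float64(80.7)) scene [256.5 128.7]
[([258.5, 128.6], [253, 124, 12, 10, 89])]
```

```bash
python3 -m handwheel '[[0,-0.0015,0,0],[0,0,0,0]]';python3 -m handwheel '[[0,0.02,0,0],[0,0,-0.045,0],[0,0,-0.045,0]]'; python3 -m handwheel '[[0.006,-0.038,0,0],[0.006,-0.038,0,0],[0.006,-0.038,0,0],[0.006,-0.038,0,0],[0.006,-0.038,0,0],[0.006,-0.038,0,0],[0.006,-0.038,0,0],[0.006,-0.038,0,0]]' 0.055; python3 -m handwheel '[[0,0,0.05,0],[0,0,0.05,0],[0,0,0.05,0],[0,0,0.05,0],[0,0,0,0],[0,0,0,0]]'
python3 - <<'E'
from h import *
from scipy.spatial.transform import Rotation as Ro
s=r.sense();w=r.snapshot('wrist');S=r.snapshot('scene');p=r.camera_params('wrist')
print(blobs(S,(0,190,120),(5,255,255)))
M=np.linalg.inv(np.array(p['mount']));R=Ro.from_euler('xyz',s['tcp_rot'],degrees=True).as_matrix()
def wp(X):
    c=(M@np.r_[R.T@(np.array(X)-s['tool_pos']),1])[:3];n=np.hypot(c[0],c[1]);th=np.arctan2(n,c[2]);return np.array([p['cx']+p['fx']*th*c[0]/n,p['cy']+p['fx']*th*c[1]/n])
a=w.copy()
for X in((447.2,161.3,40),):
    u=wp(X);print(u);cv2.circle(a,tuple(int(round(i)) for i in u),2,(0,255,0),-1)
print(blobs(w,(12,90,90),(28,255,255),60))
o=np.hstack([cv2.resize(a[100:400,100:460],(420,350)),cv2.resize(S[190:290,310:410],(350,350),interpolation=cv2.INTER_CUBIC)])
cv2.imwrite('pics/c5.png',o[:,:,::-1])
E
```

```text
time: 7.1
tool_pos: [447.4, -127.5, 181.2]
tcp_rot: [179.7, -0.0, 9.5]
ft_force: [1.8, -13.4, -0.3]
finger_gap: 0.5
grip_force: 5.2
time: 7.4
tool_pos: [448.8, -144.1, 269.7]
tcp_rot: [-179.8, 0.2, 9.6]
ft_force: [1.1, -0.7, 1.2]
finger_gap: 0.1
grip_force: 0.0
time: 8.2
tool_pos: [446.0, 164.9, 270.4]
tcp_rot: [-180.0, 0.0, 9.6]
ft_force: [1.0, -0.2, 0.6]
finger_gap: 55.0
grip_force: 0.0
time: 8.8
tool_pos: [445.9, 162.9, 70.7]
tcp_rot: [-180.0, 0.2, 9.6]
ft_force: [-0.6, -0.1, 0.8]
finger_gap: 54.8
grip_force: 0.0
[([258.7, 128.5], [253, 124, 12, 10, 86])]
[278.97097333 224.15935258]
[([273.6, 219.6], [253, 194, 43, 51, 1643]), ([300.7, 299.5], [283, 273, 39, 53, 1676])]
```

View pics/c5.png

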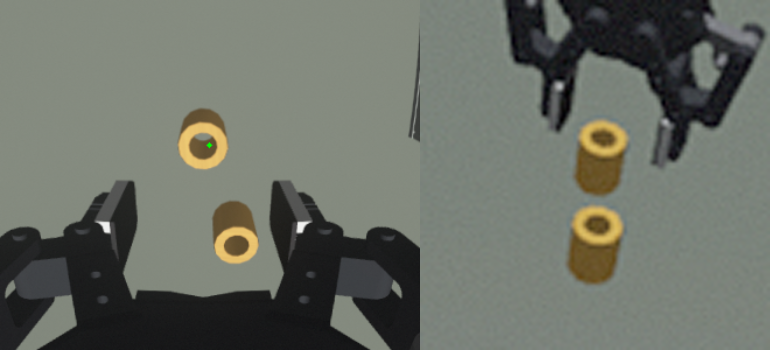

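The wanted bush (wrist crop (203,146)) is centred between the pads and the near decoy (235,240) is clear of them. The lever stayed at its stop with the ball at (258.7,128.5). I'll descend, allowing for the short fingers.

```bash
python3 -m handwheel '[[0.001,0,0.04,0],[0,0,0.03,0],[0,0,0.015,0],[0,0,0.007,0],[0,0,0,0]]'; python3 -m handwheel '[[0,0,0,0],[0,0,0,0],[0,0,0,0],[0,0,0,0],[0,0,0,0]]' 0 40
python3 - <<'E'
from h import *
S=r.snapshot('scene');w=r.snapshot('wrist')
o=np.hstack([cv2.resize(w[100:400,100:460],(420,350)),cv2.resize(S[190:290,310:410],(350,350),interpolation=cv2.INTER_CUBIC)])
cv2.imwrite('pics/c6.png',o[:,:,::-1])
E
```

```text
time: 9.4
tool_pos: [449.4, 163.4, -19.9]
tcp_rot: [-180.0, -0.1, 9.6]
ft_force: [0.0, 0.6, 0.7]
finger_gap: 55.0
grip_force: 0.0
time: 9.9
tool_pos: [449.9, 163.6, -19.1]
tcp_rot: [-180.0, -0.2, 9.6]
ft_force: [-2.1, -0.4, 6.4]
finger_gap: 28.6
grip_force: 39.1
```

View pics/c6.png

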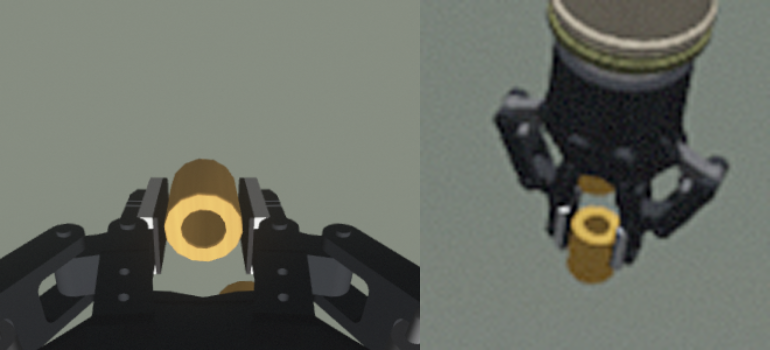

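The bush is gripped (gap 28.6 mm, 39 N) and the wrist crop shows it centred between the pads at (203,228). I'll lift and carry it over the hopper.

```bash
python3 -m handwheel '[[0,0,-0.02,0],[0,0,-0.04,0],[0,0,-0.045,0],[0,0,-0.045,0],[0,0,-0.045,0],[0,0,-0.045,0],[0,0,-0.045,0],[0,0,-0.03,0],[0,0,0,0]]' - 60; python3 -m handwheel '[[0.0055,0.035,0,0],[0.0055,0.04,0,0],[0.0055,0.04,0,0],[0.0055,0.04,0,0],[0.0055,0.04,0,0],[0.0055,0.04,0,0],[0.0055,0.04,0,0],[0.0055,0.04,0,0],[0.0055,0.036,0,0]]'; python3 -m handwheel '[[0,0,0,0],[0,0,0,0],[0,0,0,0]]';python3 - <<'E'
from h import *
S=r.snapshot('scene');T=r.snapshot('top')
print(blobs(S,(0,190,120),(5,255,255)))
s=r.sense()['tool_pos']
q=s-[555.5,-162.7,0];a=np.radians(9.6);print(q[0]*np.cos(a)+q[1]*np.sin(a),-q[0]*np.sin(a)+q[1]*np.cos(a))
print(blobs(S,(12,90,90),(28,255,255),60))
E
```

```text
time: 10.9
tool_pos: [450.3, 163.6, 300.6]
tcp_rot: [-180.0, -0.6, 9.6]
ft_force: [0.3, 0.5, -1.6]
finger_gap: 28.3
grip_force: 59.5
time: 11.8
tool_pos: [555.1, -176.7, 293.0]
tcp_rot: [-180.0, 0.0, 9.6]
ft_force: [0.0, 0.7, -1.1]
finger_gap: 28.5
grip_force: 59.6
time: 12.1
tool_pos: [555.0, -174.0, 293.3]
tcp_rot: [-180.0, 0.0, 9.6]
ft_force: [-0.7, -0.7, -1.9]
finger_gap: 28.0
grip_force: 59.7
[([258.6, 128.4], [253, 124, 12, 10, 83])]
-2.1675634352492414 -10.806945649326238
[([537.0, 55.2], [498, 41, 62, 31, 435]), ([185.0, 103.5], [177, 88, 20, 28, 257]), ([521.1, 110.9], [465, 92, 95, 37, 504]), ([361.1, 234.6], [354, 225, 15, 21, 239])]
```

```bash
python3 -c "
from h import *
print(proj('scene',(555,-174,332)))"; python3 -m handwheel '[[0,0,0.03,0],[0,0,0.03,0],[0,0,0.018,0],[0,0,0.007,0],[0,0,0,0],[0,0,0,0]]'; python3 -m handwheel '[[0,0,0,0],[0,0,0,0],[0,0,0,0],[0,0,0,0],[0,0,0,0],[0,0,0,0],[0,0,0,0]]' 0.06; python3 -m handwheel '[[0,0,-0.04,0],[0,0,-0.045,0],[0,0,-0.045,0],[-0.03,0.03,0,0],[-0.045,0,0,0],[-0.045,0,0,0],[-0.045,0,0,0],[-0.045,0,0,0],[-0.03,0,0,0]]';python3 -m handwheel '[[0,0,0,0],[0,0,0,0],[0,0,0,0],[0,0,0,0],[0,0,0,0],[0,0,0,0]]'
python3 - <<'E'
from h import *
S=r.snapshot('scene');T=r.snapshot('top')
print(blobs(S,(0,190,120),(5,255,255)),blobs(T,(0,190,120),(5,255,255)))
o=np.hstack([cv2.resize(S[80:280,110:310],(400,400)),cv2.resize(T[110:250,340:480],(400,400),interpolation=cv2.INTER_CUBIC)])
cv2.imwrite('pics/c7.png',o[:,:,::-1])
E
```

```text
[186.03133068 103.82022292]
time: 12.8
tool_pos: [555.9, -174.6, 210.1]
tcp_rot: [179.9, -0.1, 9.6]
ft_force: [-0.2, -0.6, -1.1]
finger_gap: 27.9
grip_force: 59.7
time: 13.5
tool_pos: [555.2, -174.8, 208.6]
tcp_rot: [-180.0, 0.0, 9.6]
ft_force: [-0.1, -0.5, -0.0]
finger_gap: 59.8
grip_force: 0.0
time: 14.4
tool_pos: [321.4, -244.6, 338.8]
tcp_rot: [180.0, -0.0, 9.6]
ft_force: [0.1, -0.2, 0.5]
finger_gap: 60.0
grip_force: 0.0
time: 15.0
tool_pos: [324.1, -244.2, 338.3]
tcp_rot: [-180.0, 0.0, 9.7]
ft_force: [0.5, -0.5, -0.3]
finger_gap: 59.5
grip_force: 0.0
[([258.6, 128.4], [253, 124, 12, 10, 84])] [([69.0, 158.5], [65, 155, 10, 8, 35]), ([351.3, 236.2], [346, 230, 12, 13, 120])]
```

View pics/c7.png

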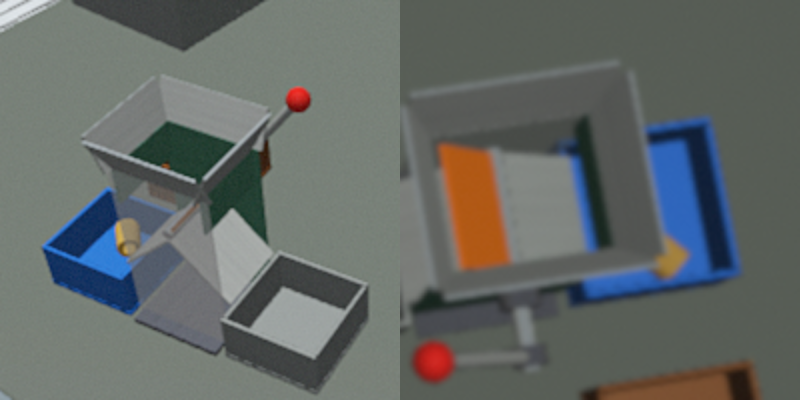

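Run:
```python
from h import *
S=r.snapshot('scene');T=r.snapshot('top')
print(blobs(S,(12,90,90),(28,255,255),40),blobs(T,(12,90,90),(28,255,255),30))
X=tri((173.5,197.5),(432.7,199));q=X-[555.5,-162.7,0];a=np.radians(9.6);print(X,q[0]*np.cos(a)+q[1]*np.sin(a),-q[0]*np.sin(a)+q[1]*np.cos(a)+122)
s=r.sense();print(s['time'],s['ft_force'])
```

```text
[([534.5, 54.5], [492, 40, 68, 32, 462]), ([517.7, 109.7], [457, 89, 103, 40, 540]), ([170.2, 199.5], [168, 191, 7, 17, 60]), ([361.1, 234.6], [354, 224, 15, 22, 240])] [([365.5, 182.0], [355, 161, 22, 42, 605]), ([434.1, 200.4], [430, 194, 10, 13, 73]), ([437.9, 268.5], [410, 236, 65, 67, 2642]), ([232.2, 272.5], [225, 266, 15, 14, 146])]
[ 542.60850587 -303.34709557   19.38571792] -36.1665019849167 -14.52758053537687
15.2 [-0.18412636  0.25009166 -0.27354177]
```

The bush lies on the blue box's floor (centre z about 19 mm, inside the walls) and the lever is at its stop.

```bash
python3 -m handwheel '[[0,0,0,0],[0,0,0,0],[0,0,0,0],[0,0,0,0],[0,0,0,0],[0,0,0,0],[0,0,0,0],[0,0,0,0]]' | head -1
python3 - <<'E'
from h import *
print([b[0] for b in blobs(r.snapshot('top'),(12,90,90),(28,255,255),30)]); print(r.hand_in())
E
```

```text
time: 16.0
[[365.5, 182.1], [434.1, 200.3], [438.0, 268.5], [232.2, 272.5]]
the job is handed in; nothing more can be done
None
```

The lever is fully over, away from the blue box. The brass bush farthest from the base went through the hopper and lies at rest in the blue box; I handed the job in at 16 s with the arm clear.

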